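Set the print-viewing lamp's iris and switch it on

TASK

Gently push the lever of the print-viewing lamp around until its pointer lines up with the one long mark on the scale, then press the round push button on the switch box fully down and let it come back up. Do not press the button before the lever is on the mark, do not carry or push the switch box away, and leave everything else on the bench where it is.

Things in the scene. Friction and masses are not known exactly. Their poses are not given: they have to be found in the camera images.
- lamp: Low round lamp fixed to the bench, yaw within 0.4 rad: grey foot 208 mm across, white drum 168 mm across, top 52 mm high (window bezel 56 mm). Origin: centre of underside, on the ring's axis. Scale on its -x side: nine black radial marks on the drum's top just inside the ring, 0.2 rad apart, joint -0.8 to +0.8; eight short (12 mm), one long (26 mm, bolder) at joint +0.4.
- iris (a joint): Angle of the aluminium ring (200 mm across, top at 51 mm) with its lever about the lamp's vertical axis, rad. 0: lever points along the lamp's -x; grows anticlockwise from above. Stops at -0.95, +0.95. Starts between -0.85 and -0.2: push it anticlockwise to +0.4 (long mark). Light friction (1.2 N at the post), no spring, stays where left.
- lever_top (a point): Centre of the top of the lever's post: upright dark steel round post 14 mm in diameter, on the end of a flat radial arm (12 mm wide, top 48 mm above the bench) that sticks out of the ring; post axis 128 mm from the lamp's axis, its top 95 mm above the bench. A black pointer line on the ring, in line with the arm, meets the marks.
- long_mark (a point): Outer end of the long mark, on the top of the drum, 83.5 mm from the lamp's axis, 52 mm above the bench. The lever is set when the lamp's axis, this point and the post lie in one vertical plane on this side.
- switch_box: Loose grey plastic switch box, 100 x 85 x 32 mm, 0.9 kg. Origin: centre of its underside. Yaw within 0.4 rad. The white button is in the middle of its top.
- release_top (a point): Centre of the top of the round white push button, 30 mm in diameter, 54 mm above the bench when up; it moves straight down 6 mm into a black collar 46 mm across whose top is 44 mm above the bench.
- release (a joint): How far the button is pressed, m: 0 up, 0.006 fully down (takes about 5 N; springs back).
- brush_a: Bystander: wooden block brush 55 x 130 mm, 54 mm high, beside the switch box. Origin: centre of underside, long along its y.
- brush_b: Bystander: a like brush, 55 x 130 mm, 54 mm high, at the right. Origin: centre of underside.
- baren: Bystander: flat black printing disc 124 mm across with a bamboo-coloured handle strap, 30 mm high. Origin: centre of underside.
- bowl_a: Bystander: white bowl 100 mm across, 48 mm high, behind the lamp. Origin: centre of underside.
- bowl_b: Bystander: white bowl, 100 mm across, 48 mm high, at the left. Origin: centre of underside.
- jar: Bystander: small glass jar 40 mm across, 50 mm high, in front of the switch box. Origin: centre of underside.
- spatula: Bystander: spatula 200 mm long lying at the left.
Not all that is in view belongs to the job. Leave any purple or red look-alike of the switch_box alone.

How it is judged:
On the way, in this order (a step that is already met when the one before it is completed fails the run):
1. the lever has been pushed to the long mark (value of joint iris between 0.34 and 0.46 rad), for 0.2 s.
2. the button is pressed fully down with the lever on the mark (all of step 1 and value of joint release above 0.0045 m), for 0.05 s.
At the end, for the whole second after the job is handed in: The lever rests within 0.06 rad (3.4 degrees) of the long mark (joint 0.34 to 0.46), the button is back up (under 1.5 mm), the switch box is within 25 mm of where it was and upright, every bystander is within 20 mm of where it was (all of step 1 and velocity of joint iris between -0.05 and 0.05 rad/s and value of joint release below 0.0015 m and not (distance of switch_box from where it was at the start of the episode above 0.025 m) and angle between switch_box's own z axis and vertical below 0.1 rad and not (distance of brush_a from where it was at the start of the episode above 0.02 m) and not (distance of brush_b from where it was at the start of the episode above 0.02 m) and not (distance of baren from where it was at the start of the episode above 0.02 m) and not (distance of bowl_a from where it was at the start of the episode above 0.02 m) and not (distance of bowl_b from where it was at the start of the episode above 0.02 m) and not (distance of jar from where it was at the start of the episode above 0.02 m) and not (distance of spatula from where it was at the start of the episode above 0.02 m)); the robot touches nothing.
It fails at once if the button was pressed while the lever was not on the mark (value of joint release above 0.003 m and (value of joint iris below 0.34 rad or value of joint iris above 0.46 rad)).
It fails at once if the lever was handled roughly (over 25 N between the fingers and the ring) (contact force between the fingers and iris above 25 N).
It fails at once if the switch box was carried, lifted or pushed away (over 25 mm) (distance of switch_box from where it was at the start of the episode above 0.025 m).
It fails at once if a bystander was disturbed (moved over 20 mm) (distance of any of brush_a, brush_b, baren, bowl_a, bowl_b, jar, spatula from where it was at the start of the episode above 0.02 m).
It also fails if it takes over 51 s, if anything falls off the work surface, if the arm or the gripper's body presses on something with over 40 N, if the wrist force passes 120 N, or if a joint passes its speed limit or range.

ROBOT

A 6-joint arm with a two-finger parallel gripper is mounted at the origin on the work surface. World frame = base frame: x ahead of the robot, y to its left, z up, the work surface at z = 0. Lengths are in m, angles in rad, forces in N, time in s.
With the tool pointing down it reaches from about 0.325 to 0.9 m from the base axis. Payload 3.5 kg.
Tool frame: the origin (TCP) lies at the very end of the fingers, on their centre line; the grasp point (between the pads) lies 19 mm behind it; z points along the fingers, y is the direction in which the jaws open and shut (so a half turn about z gives the same grasp; the last joint's range is limited). The gripper opens to 85 mm and grips with 20 to 120 N. Pads are 22 mm wide; open, the fingers measure 114 mm over their backs; the gripper's body (76 mm by 85 mm) begins 54 mm behind the grasp point. The pads swing forward as they close: fully open they stand 13 mm farther back than shut.
Start: joints at [-1.433, 0.276, -0.026, 1.268, 0, 1.467], TCP at [0.149, -0.607, 0.2] pointing down, gripper open.
Joint ranges: [-3.12, 3.12], [-0.85, 1.88], [-1.08, 1.24], [-1.95, 2.15], [-1.57, 1.53], [-3.14, 3.14]. Speed limits (rad/s): [2.57, 2.57, 3.14, 3.14, 3.14, 3.14].

INTERFACE

Orientations are given as a unit quaternion [w, x, y, z].
In Python, from rig import sense, grab_frame, sign_off gives the robot as it stands.
- The arm moves only by the shell command python3 -m creep 'ROWS' [FORCE]. ROWS is a JSON object of lists of equal length, an entry for each row: "grip": the finger opening in mm, from 0 to 85.4; "translation": the shift along the tool's x, y, z in units of 30 mm (1.0 is 30 mm), a list of three; "roll": the turn about the tool's z in units of 5 degrees (1.0 is 5 degrees). In form: {"grip": [grip, ...], "translation": [[x, y, z], ...], "roll": [roll, ...]}. A call has 1 to 5 rows; each row shifts and turns the commanded pose from where the row before left it, along the tool's axes as they then stand; what a row does not reach is not made up. A row lasts 1/10 s, in which the tool goes at most 50 mm and 8.59 degrees, less where a joint would pass 70% of its speed; a pose out of reach is approached as far as the arm can. A call is refused whole if a number of a shift passes 1 or a number of a turn 1, either way. A call with a gripper value outside its range is refused whole. The fingers move at their own pace and stop on an object; FORCE is the grip in N (left out, the last holds). Time passes only in rows, so rows that do not move let the fingers close. It gives the time, the measured TCP pose, the force and the opening at its end, in the units of the state.
- sense(): the state, without advancing time (a new reading comes with each control period).
- grab_frame(name): name is "side" or "top"; returns a dict with "color" (384x512x3 uint8, blue, green, red), "camera_matrix" (3x3 intrinsics, pixels), "T" (4x4, takes a point from camera to world coordinates). Camera axes: x right, y up, looking along -z (the intrinsics and any distortion apply to the point x, -y, -z); pixel columns grow to the right and rows downward; lengths in m; the calibration is good to about 2 mm. A picture is of the moment at which its call begins. There is no depth.
- sign_off(): hands the job in, once; it reports no verdict.
The state is a dict: "time_s": time; "joint_pos": joint angles; "qvel": joint speeds; "tau": joint torques, N m; "position": TCP position; "eef_rot": TCP orientation; "ft_force": force on the tool from outside, world axes, zero at the start; "wrist_torque": the same for the moment, N m; "width": finger opening in m.
Only numpy, scipy, OpenCV 4.12 (cv2) and the standard library are available. Lean on these libraries where they do the work, as an engineer would, in place of code of your own. Each camera call takes 0.05 s, during which the arm holds its last target. There are 200 camera calls.

## Working session

There is one attempt and no reset: what is moved stays moved. The work goes in short steps, Python scripts to look and compute and a shell command to move; the robot and the scene stay as the last step left them, time stands still between calls to the robot, and variables do not carry over. Pictures are saved under pics/ and viewed, on a budget of 10 in all, crops included, one or two more only if the job needs it, and the job is handed in when it is done.

```bash
mkdir -p pics
cat > h.py <<'E'
import numpy as np, cv2
from rig import sense, grab_frame
def ray(f,u,v):
    K=f["camera_matrix"];T=f["T"]
    d=np.linalg.inv(K)@[u,v,1]; d=T[:3,:3]@[d[0],-d[1],-d[2]]
    return T[:3,3],d
def onz(f,u,v,z):
    o,d=ray(f,u,v); return o+d*(z-o[2])/d[2]
def proj(f,p):
    T=f["T"];c=T[:3,:3].T@(np.array(p)-T[:3,3]); q=f["camera_matrix"]@[c[0],-c[1],-c[2]]; return q[:2]/q[2]
E
python3 - <<'E'
from h import *
for n in("top","side"):
    f=grab_frame(n); cv2.imwrite(f"pics/{n}0.png",f["color"]); np.save(f"{n}0.npy",f,allow_pickle=True)
    print(f["T"].round(3).tolist(),f["camera_matrix"].round(1).tolist())
    print({k:f[k] for k in f if k not in("color","T","camera_matrix")})
print(sense())
E
```

```text
[[-0.011, 0.991, -0.137, 0.395], [-1.0, -0.01, 0.01, -0.011], [0.008, 0.137, 0.991, 1.009], [0.0, 0.0, 0.0, 1.0]] [[351.2, 0.0, 254.1], [0.0, 351.2, 198.6], [0.0, 0.0, 1.0]]
{}
[[0.998, 0.043, -0.048, 0.484], [-0.064, 0.61, -0.79, -0.936], [-0.004, 0.791, 0.611, 0.782], [0.0, 0.0, 0.0, 1.0]] [[364.8, 0.0, 260.0], [0.0, 364.8, 186.8], [0.0, 0.0, 1.0]]
{}
{'time_s': 0.1, 'joint_pos': array([-1.43339526e+00,  2.77067314e-01, -2.77571183e-02,  1.26801950e+00,
       -4.69473702e-06,  1.46739383e+00]), 'qvel': array([-0.00045735, -0.00133493,  0.00387853, -0.00172927,  0.00084238,
       -0.00038375]), 'tau': array([ 4.96231642e-04, -4.46708322e+01,  2.96128374e+01,  8.45290662e-03,
       -1.27540193e-04, -3.65529985e-06]), 'position': array([ 0.1489313 , -0.60618901,  0.19865885]), 'eef_rot': array([-1.02361435e-03,  9.92759937e-01,  1.20111032e-01, -1.97500938e-05]), 'ft_force': array([ 0.90842406, -1.24931833, -0.34046432]), 'wrist_torque': array([0.04921769, 0.00516301, 0.02747015]), 'width': 0.08521260831900779}
```

View pics/top0.png

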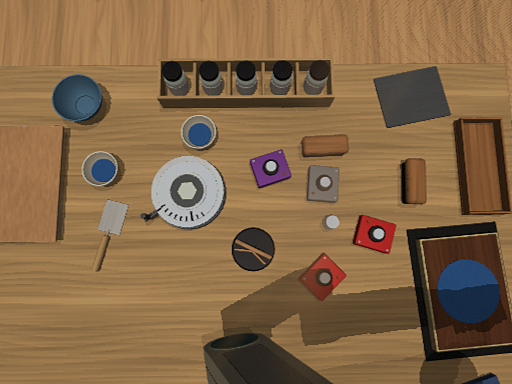

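View pics/side0.png

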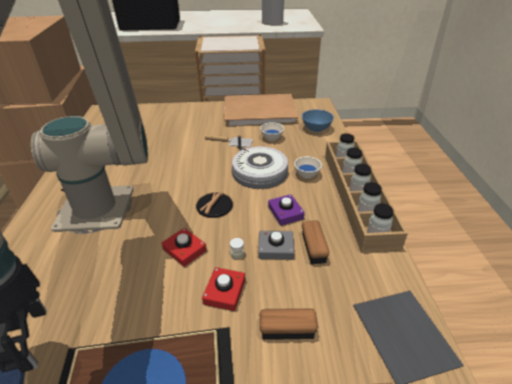

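The top view shows the lamp at about (188,191) with its lever at lower left (148,217). The grey switch box is at (323,184), with its brush above and the jar at (332,222). The purple and red boxes are decoys, and the side view agrees. Next I zoom in on both.

Run:
```python
from h import *
f=np.load("top0.npy",allow_pickle=True).item(); c=f["color"]
a=cv2.resize(c[145:240,135:235],None,fx=6,fy=6,interpolation=cv2.INTER_CUBIC)
b=cv2.resize(c[160:210,300:350],None,fx=4,fy=4,interpolation=cv2.INTER_CUBIC)
im=np.zeros((570,800,3),np.uint8); im[:570,:600]=a; im[:200,600:]=b
s=np.load("side0.npy",allow_pickle=True).item()["color"]
d=cv2.resize(s[130:190,225:292],(200,180),interpolation=cv2.INTER_CUBIC); im[210:390,600:]=d
cv2.imwrite("pics/crop1.png",im)
hsv=cv2.cvtColor(c,cv2.COLOR_BGR2HSV)
# drum: low saturation bright
m=((hsv[...,1]<45)&(hsv[...,2]>120)).astype(np.uint8); m[:150]=0;m[235:]=0;m[:,:150]=0;m[:,230:]=0
n,l,st,ce=cv2.connectedComponentsWithStats(m); i=1+np.argmax(st[1:,4]); print("drum",st[i],ce[i])
cs,_=cv2.findContours((l==i).astype(np.uint8),cv2.RETR_EXTERNAL,cv2.CHAIN_APPROX_NONE)
e=cv2.fitEllipse(cv2.convexHull(cs[0]));print(e,onz(f,*e[0],.051).round(4))
# button white in box
m=((hsv[...,1]<40)&(hsv[...,2]>150)).astype(np.uint8)
n,l,st,ce=cv2.connectedComponentsWithStats(m)
for i in range(1,n):
    if st[i,4]>10 and 300<ce[i][0]<350 and 150<ce[i][1]<240: print(st[i],ce[i],onz(f,*ce[i],.054).round(4))
```

```text
drum [ 151  156   73   71 3123] [187.16970861 190.69292347]
((186.83444213867188, 191.07090759277344), (70.62467956542969, 73.04253387451172), 64.48538970947266) [0.5502 0.1652 0.051 ]
[321 177   9  10  73] [324.84931507 181.42465753] [ 0.5729 -0.2166  0.054 ]
[327 216  12  12 122] [332.33606557 221.49180328] [ 0.4617 -0.2327  0.054 ]
```

View pics/crop1.png

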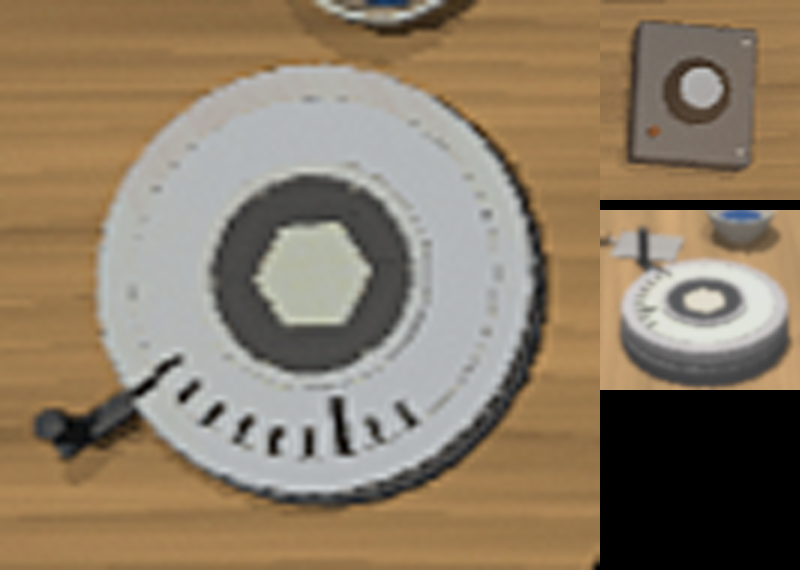

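The crop shows the pointer at the first mark (about -0.8), the long mark from (337,398) to (343,453), the post top at about (50,425), and the button at about (702,88).

Run:
```python
from h import *
f=np.load("top0.npy",allow_pickle=True).item()
P=lambda x,y,z:onz(f,135+(x+.5)/6-.5,145+(y+.5)/6-.5,z)
c1=onz(f,186.83,191.07,.051); c2=P(312,273,.056); c=(c1+c2)/2; print(c1,c2)
for n,x,y,z in(("long out",343,453,.052),("long in",337,398,.052),("first in",180,357,.052),("m1",193,388,.052),("m8",415,423,.052),("post",50,425,.095)):
    p=P(x,y,z); d=p-c; print(n,p.round(4),np.hypot(*d[:2]).round(4),np.arctan2(-d[1],-d[0]).round(3))
```

```text
[0.55022667 0.16518829 0.051     ] [0.55216559 0.16498796 0.056     ]
long out [0.4699 0.1504 0.052 ] 0.0826 0.178
long in [0.495  0.1535 0.052 ] 0.0574 0.203
first in [0.5146 0.2253 0.052 ] 0.0705 -1.025
m1 [0.5003 0.2191 0.052 ] 0.0742 -0.815
m8 [0.4832 0.1179 0.052 ] 0.0828 0.607
post [0.48   0.2703 0.095 ] 0.127 -0.976
```

```bash
cat >> h.py <<'E'
from scipy.spatial.transform import Rotation as R
def st():
    s=sense(); q=s["eef_rot"]; M=R.from_quat([*q[1:],q[0]]).as_matrix()
    return s,M,np.arctan2(M[1,0],M[0,0])
def go(x,y,z,yaw=None):
    "units along tool axes from measured pose to target; roll units"
    s,M,ps=st(); d=M.T@(np.array([x,y,z])-s["position"])/.03
    print("t",round(s["time_s"],2),"pos",s["position"].round(4),"yaw",ps.round(3),"w",round(s["width"],4),"F",s["ft_force"].round(1),"shift",d.round(2), "roll",None if yaw is None else round(-np.degrees((yaw-ps+np.pi)%(2*np.pi)-np.pi)/5,2))
E
python3 -m creep '{"grip":[40,40,40,40,40],"translation":[[1,0,0],[1,0,0],[1,0,0],[1,0,0],[1,0,0]],"roll":[-1,-1,-1,-1,-1]}'
for i in 1 2 3; do python3 -m creep '{"grip":[40,40,40,40,40],"translation":[[0,-1,0],[0,-1,0],[0,-1,0],[0,-1,0],[0,-1,0]],"roll":[-1,-1,-1,-1,-1]}' >/dev/null; done
python3 -m creep '{"grip":[40,40],"translation":[[0,0,0],[0,0,0]],"roll":[-1,-1]}'
python3 -c "
from h import *
go(.480,.270,.2,2.166)"
```

```text
time_s: 0.6
position: [0.2862, -0.5461, 0.199]
eef_rot: [-0.0, 0.943, 0.334, 0.0]
ft_force: [1.4, -0.1, -0.3]
width: 0.0402
time_s: 2.3
position: [-0.1176, -0.4298, 0.1992]
eef_rot: [-0.0, 0.47, 0.882, 0.001]
ft_force: [0.7, 0.2, -0.3]
width: 0.04
t 2.3 pos [-0.1176 -0.4298  0.1992] yaw 2.162 w 0.04 F [ 0.7  0.2 -0.3] shift [8.260e+00 2.954e+01 1.000e-02] roll -0.04
```

```bash
python3 -m creep '{"grip":[40,40,40,40],"translation":[[-1,0,0],[-1,0,0],[-1,0,0],[-1,0,0]],"roll":[0,0,0,0]}' >/dev/null
for i in 1 2 3; do python3 -m creep '{"grip":[40,40,40,40,40],"translation":[[0,1,0],[0,1,0],[0,1,0],[0,1,0],[0,1,0]],"roll":[0,0,0,0,0]}' >/dev/null; done
python3 -c "
from h import *
go(.480,.270,.2,2.166)"
for i in 1 2; do python3 -m creep '{"grip":[40,40,40,40,40],"translation":[[0.5,1,0],[0.5,1,0],[0.5,1,0],[0.5,1,0],[0.5,1,0]],"roll":[0,0,0,0,0]}' >/dev/null; done
python3 -c "
from h import *
go(.480,.270,.2,2.166)"
```

```text
t 4.2 pos [ 0.3245 -0.2783  0.1994] yaw 2.161 w 0.0399 F [ 0.6 -0.5  0.1] shift [ 1.231e+01  1.447e+01 -1.000e-02] roll -0.06
t 5.2 pos [0.4899 0.0135 0.1993] yaw 2.161 w 0.0399 F [ 0.4 -0.8 -0.2] shift [ 7.29  4.49 -0.02] roll -0.06
```

```bash
python3 -m creep '{"grip":[40,40,40,40,40],"translation":[[0.9,0.6,0],[0.9,0.6,0],[0.9,0.6,0],[0.9,0.6,0],[0.9,0.6,0]],"roll":[0,0,0,0,0]}' >/dev/null
python3 -m creep '{"grip":[40,40,40,40,40],"translation":[[0.9,0.5,0],[0.9,0.5,0],[0.9,0.5,0],[0,0,0],[0,0,0]],"roll":[0,0,0,0,0]}' >/dev/null
python3 - <<'E'
from h import *
go(.480,.270,.2,2.166)
s,M,_=st()
c=[]
for n in("top","side"):
    f=grab_frame(n); np.save(f"{n}1.npy",f,allow_pickle=True)
    u,v=proj(f,[.48,.27,.08]).astype(int); k=f["color"][max(v-45,0):v+45,max(u-45,0):u+45]; print(n,u,v,k.shape)
    c.append(cv2.resize(k,(400,400),interpolation=cv2.INTER_CUBIC))
cv2.imwrite("pics/c2.png",np.hstack(c))
# refine post top from the side0
f=np.load("side0.npy",allow_pickle=True).item(); print(proj(f,[.48,.2703,.095]))
E
```

```text
t 6.2 pos [0.4812 0.2668 0.1991] yaw 2.162 w 0.0399 F [-0.5 -0.1 -0.1] shift [ 0.11  0.03 -0.03] roll -0.04
top 144 215 (90, 90, 3)
side 239 139 (90, 90, 3)
[239.22800736 135.68334344]
```

View pics/c2.png

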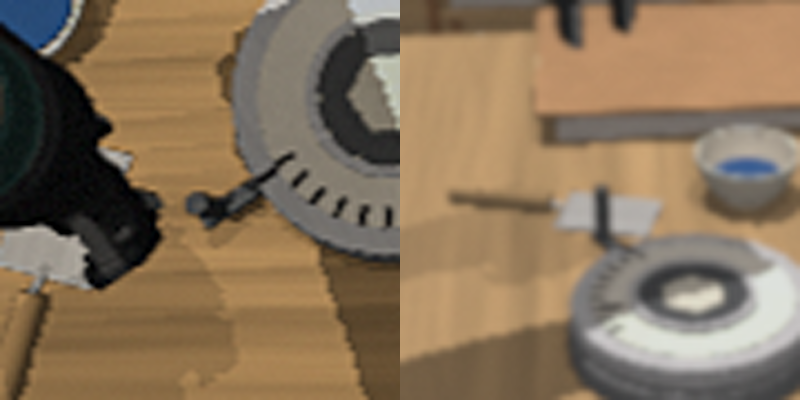

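The left crop shows the gripper high and offset by parallax. The side crop puts the post top at side pixel (239.5,136), and my estimate projects to (239.2,135.7), so they agree. Next I descend straddling the post.

```bash
python3 -m creep '{"grip":[40,40,40,40,40],"translation":[[0.1,0,0.9],[0,0,0.9],[0,0,0.9],[0,0,0.9],[0,0,0.9]],"roll":[0,0,0,0,0]}' >/dev/null
python3 -m creep '{"grip":[40,40],"translation":[[0,0,0.1],[0,0,0]],"roll":[0,0]}' >/dev/null
python3 - <<'E'
from h import *
go(.480,.270,.062,2.166)
# plan: constant body twist along the arc: chord per -5deg
c=np.array([.551,.165])
s,M,ps=st(); d=s["position"][:2]-c; print("r",np.hypot(*d),"th",np.arctan2(-d[1],-d[0]))
print("offset needed: tool final th = .19 + 13/128 =",.19+.013/.128)
E
```

```text
t 7.0 pos [0.4796 0.268  0.0613] yaw 2.159 w 0.0401 F [-0.2 -0.5  0.4] shift [ 0.05  0.05 -0.02] roll -0.08
r 0.12532700679775005 th -0.9643103298995475
offset needed: tool final th = .19 + 13/128 = 0.2915625
```

```bash
for i in 1 2 3 4; do python3 -m creep '{"grip":[40,40,40,40,40],"translation":[[-0.005,-0.182,0],[-0.005,-0.182,0],[-0.005,-0.182,0],[-0.005,-0.182,0],[-0.005,-0.182,0]],"roll":[-0.5,-0.5,-0.5,-0.5,-0.5]}' | grep -E "position|force"; done
python3 - <<'E'
from h import *
go(.480,.270,.062)
c=np.array([.551,.165])
s,M,ps=st(); d=s["position"][:2]-c; print("r",np.hypot(*d),"th",np.arctan2(-d[1],-d[0]),"yaw-pi",(ps+2*np.pi)%(2*np.pi)-np.pi)
c=[]
for n in("top","side"):
    f=grab_frame(n); np.save(f"{n}2.npy",f,allow_pickle=True)
    u,v=proj(f,[.49,.17,.06]).astype(int); u0,v0=max(u-50,0),max(v-50,0); print(n,u0,v0)
    c.append(cv2.resize(f["color"][v0:v0+100,u0:u0+100],(400,400),interpolation=cv2.INTER_CUBIC))
cv2.imwrite("pics/c3.png",np.hstack(c))
E
```

```text
position: [0.4612, 0.2517, 0.0641]
ft_force: [0.2, 0.7, 1.1]
position: [0.4448, 0.2299, 0.0641]
ft_force: [0.2, -0.1, -0.1]
position: [0.4335, 0.205, 0.0641]
ft_force: [-0.0, 0.2, 0.6]
position: [0.4278, 0.1783, 0.064]
ft_force: [-0.4, 0.2, -0.1]
t 9.0 pos [0.4278 0.1783 0.064 ] yaw 3.035 w 0.0403 F [-0.4  0.2 -0.1] shift [-1.4   3.23  0.08] roll None
r 0.12392017348196815 th -0.10748682293253761 yaw-pi -0.10703254062433132
top 134 162
side 192 107
```

View pics/c3.png

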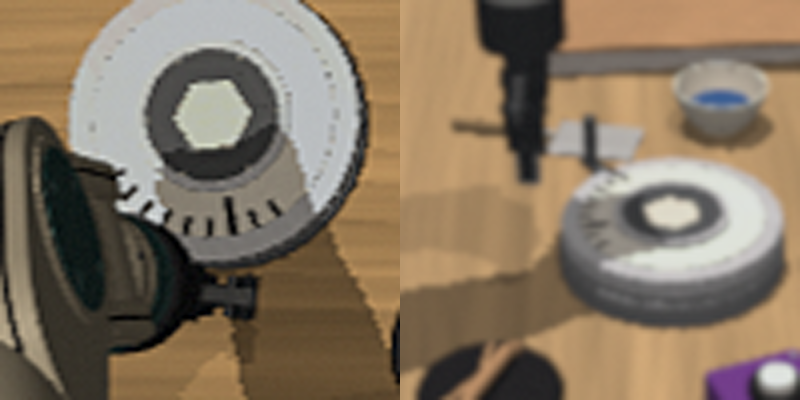

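The lever did not move: the post is still at side pixel (239.6,137), and the fingertips show near (223,152). I compare that with the reported TCP.

Run:
```python
from h import *
s,M,ps=st(); p=s["position"]; print(M.round(3).tolist(),p)
for n in("top","side"):
    f=np.load(n+"2.npy",allow_pickle=True).item()
    print(n,"tcp",proj(f,p),"fingers",proj(f,p+M[:,1]*.02),proj(f,p-M[:,1]*.02),"post0",proj(f,[.48,.2703,.095]),"target post",proj(f,[.4253,.1408,.095]))
    cv2.imwrite(f"pics/{n}2.png",f["color"])
f=np.load("side2.npy",allow_pickle=True).item()
k=cv2.resize(f["color"][90:190,180:300],(720,600),interpolation=cv2.INTER_CUBIC)
for q in(p+M[:,1]*.02,p-M[:,1]*.02):
    u,v=proj(f,q); cv2.circle(k,(int((u-180)*6),int((v-90)*6)),4,(0,0,255),-1)
cv2.imwrite("pics/c4.png",k)
```

```text
[[-0.994, 0.109, 0.004], [0.109, 0.994, 0.001], [-0.004, 0.001, -1.0]] [0.427531   0.17805694 0.06377957]
top tcp [180.46684198 235.67292216] fingers [173.03133396 234.93420852] [187.90365468 236.41176541] post0 [142.93278069 215.43225238] target post [192.48071994 235.98488371]
side tcp [225.50855996 156.55786089] fingers [226.16591398 153.56542817] [224.8352409  159.62297033] post0 [239.22800736 135.68334344] target post [224.19263496 154.85506783]
```

View pics/c4.png

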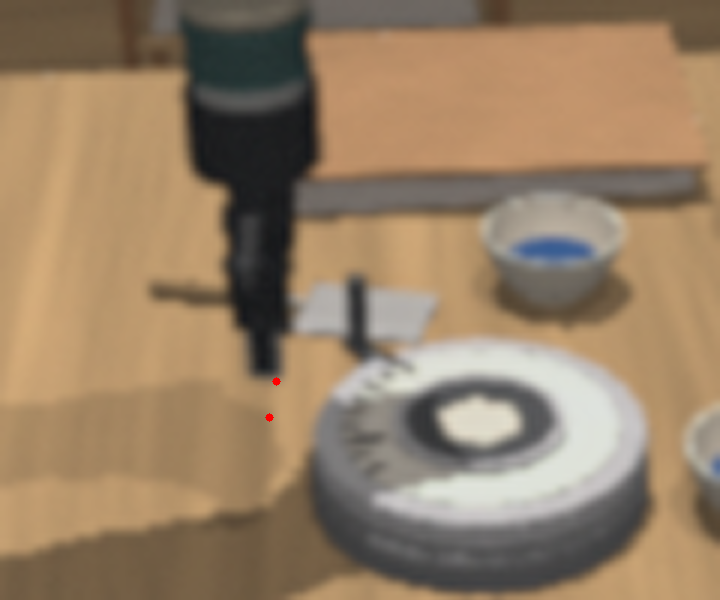

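The visible fingertip sits well above where the reported TCP projects. I check whether this offset is constant using the earlier frame.

Run:
```python
from h import *
def tipz(f,u,v,y): # z on ray at given y
    o,d=ray(f,u,v); return (o+d*(y-o[1])/d[1]).round(4)
f1=np.load("side1.npy",allow_pickle=True).item(); f2=np.load("side2.npy",allow_pickle=True).item()
p=np.array([.4812,.2668,.1991]); y=np.array([.83,.557,0])
for s in(1,-1): print("exp",proj(f1,p+s*.02*y),proj(f1,p+s*.027*y))
print("seen far/near", tipz(f1,194+222*.225,94+28*.225,.2668+.015), tipz(f1,194+172*.225,94+45*.225,.2668-.015))
print(tipz(f2,224.2,152,.158),tipz(f2,224.2,152,.144))
t=np.load("top1.npy",allow_pickle=True).item()
for s in(1,-1): print("exp top",(proj(t,p+s*.027*y)-[99,170])/.225)
```

```text
exp [242.99075331 109.13804641] [244.56815622 108.60943643]
exp [233.82025373 112.2112103 ] [232.18743216 112.75839186]
seen far/near [0.5024 0.2818 0.2313] [0.4622 0.2518 0.2319]
[0.4252 0.158  0.0959] [0.4259 0.144  0.1046]
exp top [113.66390635 139.1690041 ]
exp top [168.54718528 224.34883522]
```

Both frames put the real fingertips about 32 mm above the reported TCP z, with x and y fine, so the fingers passed over the post. I go back along the arc, raised, and then descend 32 mm deeper.

```bash
python3 -m creep '{"grip":[40],"translation":[[0,0,-1]],"roll":[0]}' >/dev/null
for i in 1 2 3 4; do python3 -m creep '{"grip":[40,40,40,40,40],"translation":[[-0.004,0.182,0],[-0.004,0.182,0],[-0.004,0.182,0],[-0.004,0.182,0],[-0.004,0.182,0]],"roll":[0.5,0.5,0.5,0.5,0.5]}' >/dev/null; done
python3 - <<'E'
from h import *
go(.480,.270,.032,2.166)
f=grab_frame("top");cv2.imwrite("pics/top3.png",f["color"])
E
```

```text
t 11.2 pos [0.4819 0.2695 0.0932] yaw 2.158 w 0.0399 F [-0.3  0.9  0.4] shift [ 0.05 -0.05  2.04] roll -0.1
```

```bash
python3 -m creep '{"grip":[40,40,40,40,40],"translation":[[0.05,0,0.6],[0,0,0.6],[0,0,0.5],[0,0,0.3],[0,0,0]],"roll":[0,0,0,0,0]}'
python3 - <<'E'
from h import *
go(.480,.270,.032,2.166)
c=[]
for n in("top","side"):
    f=grab_frame(n); u,v=proj(f,[.50,.24,.07]).astype(int); u0,v0=u-40,v-40; print(n,u0,v0)
    c.append(cv2.resize(f["color"][v0:v0+80,u0:u0+80],(400,400),interpolation=cv2.INTER_CUBIC))
cv2.imwrite("pics/c5.png",np.hstack(c))
E
```

```text
time_s: 11.75
position: [0.4791, 0.2697, 0.0311]
eef_rot: [-0.001, 0.471, 0.882, -0.001]
ft_force: [0.1, -0.3, 0.3]
width: 0.0403
t 11.75 pos [0.4791 0.2697 0.0311] yaw 2.161 w 0.0403 F [ 0.1 -0.3  0.3] shift [-0.01  0.03 -0.03] roll -0.06
top 117 168
side 204 105
```

View pics/c5.png

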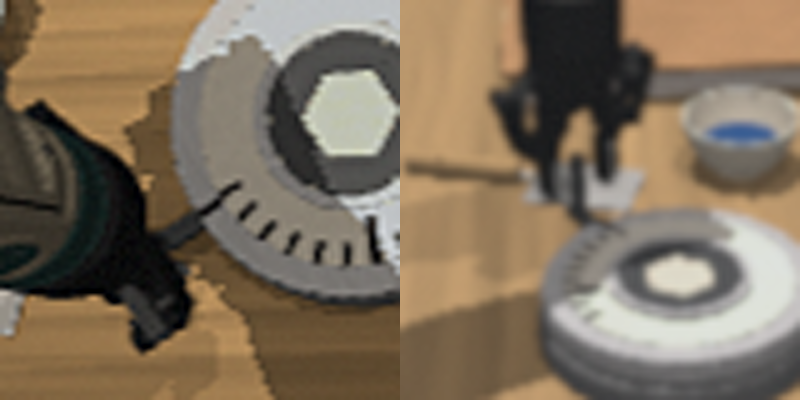

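The side crop now shows the post at (575,160–215) between the fingertips, with good overlap. I push along the arc.

```bash
for i in 1 2 3 4; do python3 -m creep '{"grip":[40,40,40,40,40],"translation":[[-0.005,-0.182,0],[-0.005,-0.182,0],[-0.005,-0.182,0],[-0.005,-0.182,0],[-0.005,-0.182,0]],"roll":[-0.5,-0.5,-0.5,-0.5,-0.5]}' | grep -E "force"; done
python3 - <<'E'
from h import *
go(.480,.270,.032)
c=np.array([.551,.165])
s,M,ps=st(); d=s["position"][:2]-c; print("r",np.hypot(*d),"th",np.arctan2(-d[1],-d[0]),"yaw-pi",ps%(2*np.pi)-np.pi)
c=[]
for n in("top","side"):
    f=grab_frame(n); np.save(n+"3.npy",f,allow_pickle=True);u,v=proj(f,[.48,.17,.07]).astype(int); u0,v0=u-40,v-40; print(n,u0,v0)
    c.append(cv2.resize(f["color"][v0:v0+80,u0:u0+80],(400,400),interpolation=cv2.INTER_CUBIC))
cv2.imwrite("pics/c6.png",np.hstack(c))
E
```

```text
ft_force: [0.5, 0.9, -0.3]
ft_force: [-0.1, 1.0, 1.1]
ft_force: [-0.7, 1.0, -0.2]
ft_force: [-1.1, 1.2, 0.5]
t 13.85 pos [0.4264 0.18   0.0331] yaw 3.035 w 0.0401 F [-1.1  1.2  0.5] shift [-1.46  3.17  0.05] roll None
r 0.12553841089075582 th -0.11974613573467635 yaw-pi -0.10610009345495275
top 143 175
side 200 115
```

View pics/c6.png

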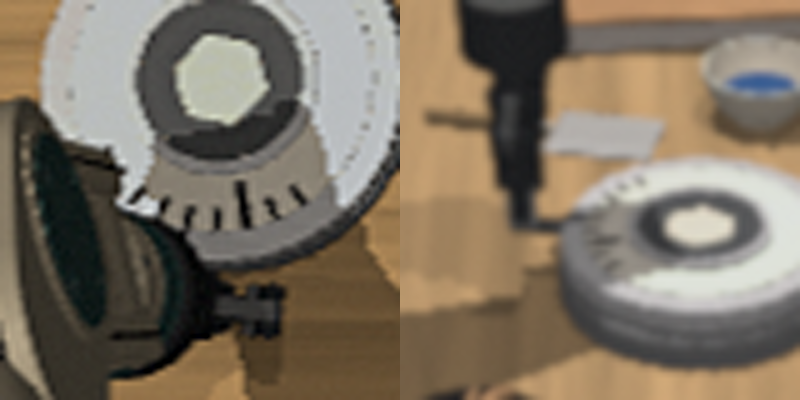

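The lever is following, and the side crop shows the arm swung to the front. I push the remaining ~23.5°, back the finger off the post and rise.

```bash
python3 -m creep '{"grip":[40,40,40,40,40],"translation":[[-0.005,-0.182,0],[-0.005,-0.182,0],[-0.005,-0.182,0],[-0.005,-0.182,0],[-0.005,-0.182,0]],"roll":[-0.5,-0.5,-0.5,-0.5,-0.5]}' | grep -E "force"
python3 -m creep '{"grip":[40,40,40,40,40],"translation":[[-0.005,-0.182,0],[-0.005,-0.182,0],[-0.005,-0.14,0],[-0.005,-0.1,0],[0,-0.1,0]],"roll":[-0.5,-0.5,-0.4,-0.3,-0.3]}' | grep -E "force"
python3 - <<'E'
from h import *
c=np.array([.551,.165])
go(.48,.27,.032)
s,M,ps=st(); d=s["position"][:2]-c; print("r",np.hypot(*d),"th",np.arctan2(-d[1],-d[0]),"yaw-pi",ps%(2*np.pi)-np.pi)
E
python3 -m creep '{"grip":[40,40,40,40,40],"translation":[[0,0,0],[0,0.2,0],[0,0.2,0],[0,0,-1],[0,0,-1]],"roll":[0,0,0,0,0]}' | grep -E "force|pos"
python3 -m creep '{"grip":[40,40,40,40,40],"translation":[[0,0,-1],[0,0,-1],[1,0,-0.5],[1,0,0],[1,0,0]],"roll":[0,0,0,0,0]}' | grep -E "force|pos"
python3 - <<'E'
from h import *
c=[]
for n in("top","side"):
    f=grab_frame(n); np.save(n+"4.npy",f,allow_pickle=True);u,v=proj(f,[.48,.15,.07]).astype(int); u0,v0=u-40,v-40; print(n,u0,v0)
    c.append(cv2.resize(f["color"][v0:v0+80,u0:u0+80],(400,400),interpolation=cv2.INTER_CUBIC))
cv2.imwrite("pics/c7.png",np.hstack(c))
E
```

```text
ft_force: [-0.3, 0.8, 0.7]
ft_force: [-1.0, -0.3, 1.0]
t 14.95 pos [0.4307 0.1318 0.0326] yaw -2.857 w 0.0401 F [-1.  -0.3  1. ] shift [-2.87  3.96  0.03] roll None
r 0.12484025393288566 th 0.269148907650346 yaw-pi 0.2845603285411089
position: [0.425, 0.1433, 0.0915]
ft_force: [0.5, 0.6, 0.6]
position: [0.3399, 0.1179, 0.1676]
ft_force: [-0.3, -0.3, -0.5]
top 150 175
side 200 118
```

View pics/c7.png

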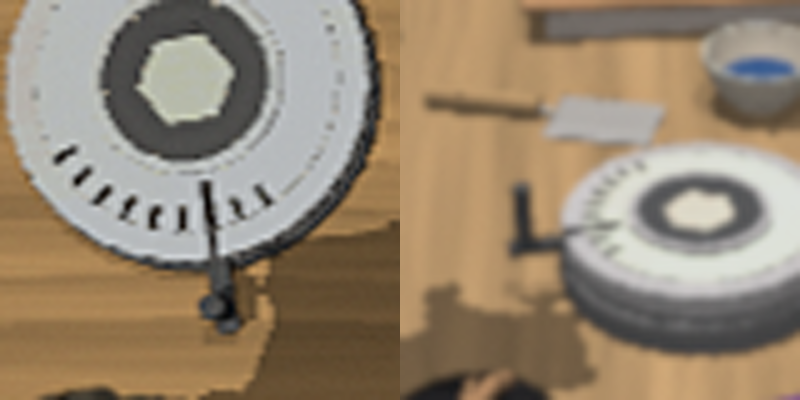

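The top crop shows the pointer running into the long mark from (205,183) to (220,262), with the post top at about (212,306). I put numbers on it and work out the button move.

Run:
```python
from h import *
f=np.load("top4.npy",allow_pickle=True).item(); c=np.array([.551,.165])
P=lambda x,y,z:onz(f,150+(x+.5)/5-.5,175+(y+.5)/5-.5,z)
for n,x,y,z in(("mark in",205,183,.052),("mark out",211,240,.052),("arm at ring",220,262,.050),("post",211,307,.095),("-.8?",65,155,.052),("m.8",265,194,.052)):
    d=P(x,y,z)[:2]-c; print(n,np.hypot(*d).round(4),np.arctan2(-d[1],-d[0]).round(3))
f=np.load("side4.npy",allow_pickle=True).item()
for z in (.095,):
    d=onz(f,200+(521+.5-400)/5-.5,118+187/5,z)[:2]-c; print("side post",np.hypot(*d),np.arctan2(-d[1],-d[0]))
# button from side0
g=np.load("side0.npy",allow_pickle=True).item()
h=cv2.cvtColor(g["color"],cv2.COLOR_BGR2HSV); m=((h[...,1]<40)&(h[...,2]>150)).astype(np.uint8)
n,l,s,ce=cv2.connectedComponentsWithStats(m)
for i in range(1,n):
    if 265<ce[i][0]<290 and 225<ce[i][1]<255 and s[i,4]>8: print(s[i],ce[i],onz(g,*ce[i],.052))
print(proj(g,[.5729,-.2166,.054]))
go(.573,-.217,.17)
```

```text
mark in 0.0579 0.193
mark out 0.0892 0.166
arm at ring 0.1018 0.193
post 0.1277 0.177
-.8? 0.0772 -1.017
m.8 0.0769 0.608
side post 0.12997694473253538 0.2139802815775281
[271 231  11   9  79] [275.88607595 235.15189873] [ 0.57122971 -0.21698392  0.052     ]
[276.48466962 234.51484917]
t 16.05 pos [0.3362 0.1173 0.1661] yaw -2.857 w 0.0402 F [0.9 0.9 0.6] shift [ -4.45 -12.91  -0.14] roll None
```

The post and pointer are within 0.02 rad of the long mark. Now I close the fingers and go over the button.

```bash
python3 -m creep '{"grip":[0,0,0,0,0],"translation":[[0,-1,0],[0,-1,0],[0,-1,0],[0,-1,0],[0,-1,0]],"roll":[0,0,0,0,0]}' >/dev/null
python3 -m creep '{"grip":[0,0,0,0,0],"translation":[[-0.5,-1,0],[-0.5,-1,0],[-0.5,-1,0],[-0.5,-1,0],[-0.5,-1,0]],"roll":[0,0,0,0,0]}' >/dev/null
python3 -m creep '{"grip":[0,0,0,0,0],"translation":[[-0.7,-1,0],[-0.7,-1,0],[-0.5,-0.9,0],[0,0,0],[0,0,0]],"roll":[0,0,0,0,0]}' >/dev/null
python3 - <<'E'
from h import *
go(.572,-.217,.12)
s,M,_=st();p=s["position"]
f=grab_frame("side"); print(proj(f,p),proj(f,p+[0,0,.03]))
cv2.imwrite("pics/c8.png",cv2.resize(f["color"][150:270,220:340],(600,600),interpolation=cv2.INTER_CUBIC)); np.save("side5.npy",f,allow_pickle=True)
E
```

```text
t 17.55 pos [ 0.5761 -0.2167  0.1659] yaw -2.857 w -0.0 F [-0.3 -0.2  0.1] shift [0.13 0.03 1.53] roll None
[278.71435549 203.88902863] [279.03025232 194.92223298]
```

View pics/c8.png

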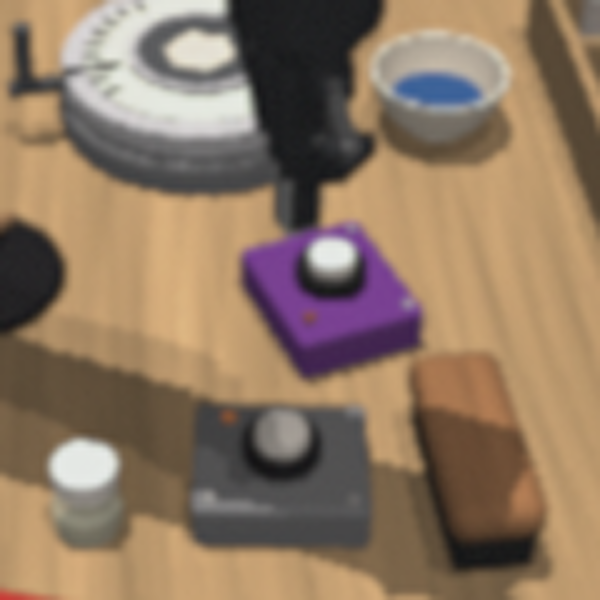

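The closed fingertip is at side pixel (278,195), against (278.7,203.9) for the reported TCP. The z reading is therefore 30 mm low, and contact should come at reported z of about 0.024. I descend, then feel for the button.

```bash
python3 -m creep '{"grip":[0,0,0,0,0],"translation":[[0.13,0.03,0.9],[0,0,0.9],[0,0,0.9],[0,0,0.9],[0,0,0.6]],"roll":[0,0,0,0,0]}' >/dev/null
python3 -m creep '{"grip":[0,0],"translation":[[0,0,0],[0,0,0]],"roll":[0,0]}'
for i in 1 2 3; do python3 -m creep '{"grip":[0,0],"translation":[[0,0,0.1],[0,0,0]],"roll":[0,0]}' | grep -E "pos|force"; done
```

```text
time_s: 18.3
position: [0.571, -0.2162, 0.041]
eef_rot: [-0.0, -0.142, 0.99, 0.0]
ft_force: [0.0, -0.5, -0.0]
width: 0.0003
position: [0.5724, -0.2173, 0.039]
ft_force: [-0.1, 0.4, 0.2]
position: [0.5716, -0.2171, 0.0349]
ft_force: [-0.3, -0.5, -1.1]
position: [0.5712, -0.2169, 0.0313]
ft_force: [-0.1, -0.2, -0.2]
```

```bash
for i in 1 2 3 4 5; do python3 -m creep '{"grip":[0,0],"translation":[[0,0,0.07],[0,0,0]],"roll":[0,0]}' | grep -E "pos|force"; done
```

```text
position: [0.5713, -0.2169, 0.0292]
ft_force: [1.4, 1.3, 0.1]
position: [0.5713, -0.2169, 0.0272]
ft_force: [0.6, 0.1, -0.4]
position: [0.5713, -0.217, 0.0251]
ft_force: [0.6, 0.1, 0.5]
position: [0.5713, -0.217, 0.023]
ft_force: [0.4, 0.9, -0.1]
position: [0.5717, -0.2171, 0.0213]
ft_force: [-1.5, 1.0, 3.4]
```

```bash
for i in 1 2 3; do python3 -m creep '{"grip":[0,0],"translation":[[0,0,0.06],[0,0,0]],"roll":[0,0]}' | grep -E "pos|force"; done
```

```text
position: [0.5717, -0.2171, 0.0196]
ft_force: [-0.1, 0.3, 2.9]
position: [0.5717, -0.2171, 0.0177]
ft_force: [-1.2, 0.8, 4.3]
position: [0.5717, -0.2172, 0.0164]
ft_force: [-1.6, 1.6, 7.3]
```

```bash
python3 -m creep '{"grip":[0,0,0],"translation":[[0,0,0.05],[0,0,0],[0,0,0]],"roll":[0,0,0]}' | grep -E "pos|force"
python3 -m creep '{"grip":[0,0],"translation":[[0,0,0.05],[0,0,0]],"roll":[0,0]}' | grep -E "pos|force"
```

```text
position: [0.5718, -0.2172, 0.0163]
ft_force: [-4.2, 2.1, 13.6]
position: [0.5718, -0.2172, 0.0161]
ft_force: [-7.3, 3.6, 22.5]
```

The button has bottomed out: z has stopped and the force has climbed to 22 N. I lift straight up and check.

```bash
python3 -m creep '{"grip":[0,0,0,0,0],"translation":[[0,0,-0.2],[0,0,-0.3],[0,0,-0.8],[0,0,-1],[0,0,-1]],"roll":[0,0,0,0,0]}' >/dev/null
python3 -m creep '{"grip":[0,0,0,0,0],"translation":[[0,0,-1],[0,0,-1],[1,0,0],[1,0,0],[1,0,0]],"roll":[0,0,0,0,0]}'
python3 -m creep '{"grip":[0,0,0,0,0],"translation":[[1,0,0],[1,0,0],[0,0,0],[0,0,0],[0,0,0]],"roll":[0,0,0,0,0]}'
python3 - <<'E'
from h import *
t0=np.load("top0.npy",allow_pickle=True).item(); t=grab_frame("top"); s=grab_frame("side")
for f,hh in((t,.054),(s,.052)):
    h=cv2.cvtColor(f["color"],cv2.COLOR_BGR2HSV); m=((h[...,1]<40)&(h[...,2]>140)).astype(np.uint8)
    n,l,q,ce=cv2.connectedComponentsWithStats(m); e=proj(f,[.572,-.217,hh])
    for i in range(1,n):
        if np.hypot(*(ce[i]-e))<8 and q[i,4]>10: print(q[i],ce[i],onz(f,*ce[i],hh))
im=np.hstack([cv2.resize(t["color"][100:280,80:440],(800,400)),])
b=np.hstack([cv2.resize(s["color"][100:290,180:360],(210,200)),cv2.resize(t["color"][215:245,150:210],(400,200)),np.zeros((200,190,3),np.uint8)])
cv2.imwrite("pics/c9.png",np.vstack([im,b]))
E
```

```text
time_s: 22.0
position: [0.4843, -0.2424, 0.1716]
eef_rot: [-0.0, -0.142, 0.99, 0.0]
ft_force: [-0.5, -0.0, -0.8]
width: -0.0
time_s: 22.5
position: [0.4283, -0.2592, 0.1717]
eef_rot: [0.0, -0.142, 0.99, -0.0]
ft_force: [0.6, 0.3, -0.2]
width: 0.0002
[320 177  11  10  82] [324.96341463 181.42682927] [ 0.57291499 -0.21689469  0.054     ]
[271 231  11  10  89] [275.86516854 235.19101124] [ 0.57115648 -0.21713167  0.052     ]
```

View pics/c9.png

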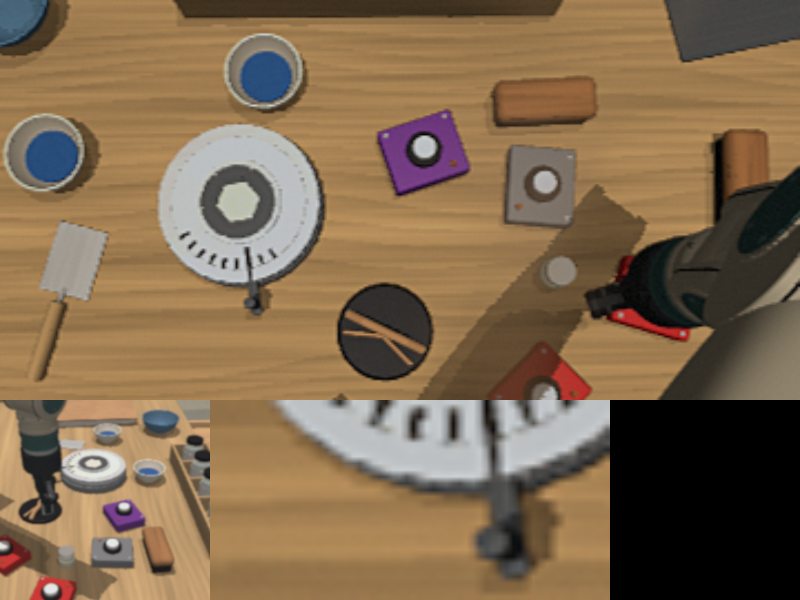

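The lever is still on the long mark at (250,280), and the box and button are at their first-measured position. The button pixel is unchanged, so it is back up. The bystanders look undisturbed and the robot is clear, so I hand in.

```bash
python3 -c "
from rig import sign_off
print(sign_off())"
```

```text
the job is handed in; nothing more can be done
None
```

I pushed the lever anticlockwise from about -0.8 rad to the long mark. Then I pressed the button with closed fingers until it bottomed out, lifted off, moved clear and handed in at about 22.5 s. `sign_off()` gave no verdict.

**Last checks**
- **Lever:** after the push, the post and pointer read 0.18 to 0.21 rad (world angle), against about 0.19 for the long mark. That is within about 0.02 rad of the mark. In the last picture it was still in line with the mark.
- **Button:** z stopped about 6 mm below first contact while the force climbed to about 22 N, so I took it as fully down. Afterwards its position in both views was the same as before the press, so it is back up.
- **Switch box and bystanders:** the button and box had not moved by more than about 0.3 mm. The bystanders looked undisturbed, though I did not measure each one, and brush_b was partly hidden by the arm.
- **Robot:** it was clear of everything in the last picture.

**What went wrong or disagreed**
- **Tool height:** the reported z is about 30 mm lower than the fingertips seen in the side camera. Because of this, the first sweep passed over the post without moving the lever. I corrected for the offset after measuring it in the pictures.
- **Travel:** one early free-air move went the wrong way. It touched nothing.

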